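# Charge the weight feeder and hold its spring gate open at the mark

## Task

Pour all six steel weight balls from the sheet-steel pouring cup into the hopper of the feeder while its gate is shut, and stand the cup back upright on the bench. Then pull the feeder's spring-return slide out by its upright black knob until its pointer stands level with the mark post, so that the balls run down into the tray, and keep it there: the job finishes with the gripper still holding the slide at the mark. Leave the other things on the bench where they stand.

Things in the scene. Friction and masses are not known exactly. Their poses are not given: they have to be found in the camera images.
- feeder: feeder fixed to the bench: grey base plate (x -215 to 173, y +-65, 12 mm thick), a square aluminium hopper on grey cheeks, a flat sliding gate under it, a chute and an open tray beyond. Origin: on the table under the hopper's centre; x points from hopper to tray, the slide is pulled along -x (roughly towards the robot), z up
- hopper_mouth (a point): centre of the hopper's mouth, level with its rim, 165 mm above the table. Outside 106 x 106, mouth 100 x 100 mm; inside upright down to z = 142 mm, then a funnel to a 50 (x) x 56 (y) mm opening at z = 106 mm, closed by the gate. Axes as the feeder's
- tray_floor (a point): centre of the floor of the feeder's tray, at feeder x = 120 mm, 16 mm above the table; tray from feeder x = 75 to 166 mm, 94 mm wide, walls up to 60 mm above the table; the chute from under the gate ends in it
- slide (a joint): how far the gate slide is pulled out along the feeder's -x, in m: 0 shut, 0.085 at its stop. A spring pulls it shut: about 2.7 N at 0 plus 90 N per m (9 N at 0.070). The gate is wholly clear of the opening from 0.054 on
- slide_grip (a point): middle of the slide's knob, moves with it: 145 mm above the table, when shut at feeder x = -110 mm (57 mm before the hopper's front). Knob: upright black cylinder, 24 mm diameter, 120 to 165 mm above the table, cannot turn, on a 16 mm stem on the slide's steel tongue (24 mm wide, top at 104 mm). Axes as the feeder's
- slide_pointer (a point): tip of the slide's pointer, a steel blade 4 mm wide that sticks out of the tongue to the feeder's +y side, 32 mm nearer to the hopper than the knob, 101 mm above the table; moves with the slide; axes as the feeder's
- mark_tip (a point): the mark: top inner edge of a fixed steel post, 4 (feeder x) x 14 mm, top 105 mm above the table, that stands beside the tongue on its +y side. Pointer at the mark: both at the same feeder x. With the slide shut, the mark lies 56 to 72 mm beyond the pointer along the feeder's -x, different each time; they pass 4 mm apart, not touching. Axes as the feeder's
- cup: pouring cup of folded sheet steel, about 0.16 kg, open on top: a box 56 (x) x 55 (y) mm, walls 58 mm high, 2.5 mm thick, floor 3 mm, its +x wall replaced by a spout that slopes up at 30 degrees. Grasp it across the flat outer y sides, 55 mm apart. Origin: centre of the box's underside; x to the spout, z up. Starts left or right of the feeder, spout roughly towards the robot
- cup_lip (a point): middle of the edge of the cup's 53 mm wide spout, 74.5 mm along the cup's x from its origin, 31 mm above its underside; axes as the cup's. The balls lie loose on the cup's floor and roll out over the lip when it is tipped spout-down well over 30 degrees (60 empties it)
- ball1_center (a point): centre of a loose steel ball, 14 mm in diameter, 11 g (ball 1 of six alike)
- ball2_center (a point): centre of a loose steel ball, 14 mm in diameter, 11 g (ball 2 of six alike)
- ball3_center (a point): centre of a loose steel ball, 14 mm in diameter, 11 g (ball 3 of six alike)
- ball4_center (a point): centre of a loose steel ball, 14 mm in diameter, 11 g (ball 4 of six alike)
- ball5_center (a point): centre of a loose steel ball, 14 mm in diameter, 11 g (ball 5 of six alike)
- ball6_center (a point): centre of a loose steel ball, 14 mm in diameter, 11 g (ball 6 of six alike)
- jar: bystander, leave alone: empty glass jar, 60 mm wide, 70 mm high, on the other side of the feeder from the cup; origin at its underside
- spool: bystander, leave alone: white thread spool, 44 mm wide, 50 mm high; origin at its underside
- spool2: bystander, leave alone: white thread spool like the other, on the right; origin at its underside
- oiler: bystander, leave alone: white plastic bottle, 48 mm wide, 120 mm high; origin at its underside
- vblock: bystander, leave alone: small steel V-block, 50 x 40 x 32 mm; origin at its underside
- driver: bystander, leave alone: screwdriver lying near the robot; origin at its underside
Mind the look-alikes: they are no part of the job. Leave any purple look-alike of the cup alone.

How it is judged (in metres and radians):
On the way:
1. all six balls lie in the hopper and the gate is shut (x of ball1_center in the frame of feeder between -0.05 and 0.05 m and y of ball1_center in the frame of feeder between -0.05 and 0.05 m and z of ball1_center in the frame of feeder between 0.104 and 0.17 m and x of ball2_center in the frame of feeder between -0.05 and 0.05 m and y of ball2_center in the frame of feeder between -0.05 and 0.05 m and z of ball2_center in the frame of feeder between 0.104 and 0.17 m and x of ball3_center in the frame of feeder between -0.05 and 0.05 m and y of ball3_center in the frame of feeder between -0.05 and 0.05 m and z of ball3_center in the frame of feeder between 0.104 and 0.17 m and x of ball4_center in the frame of feeder between -0.05 and 0.05 m and y of ball4_center in the frame of feeder between -0.05 and 0.05 m and z of ball4_center in the frame of feeder between 0.104 and 0.17 m and x of ball5_center in the frame of feeder between -0.05 and 0.05 m and y of ball5_center in the frame of feeder between -0.05 and 0.05 m and z of ball5_center in the frame of feeder between 0.104 and 0.17 m and x of ball6_center in the frame of feeder between -0.05 and 0.05 m and y of ball6_center in the frame of feeder between -0.05 and 0.05 m and z of ball6_center in the frame of feeder between 0.104 and 0.17 m and value of joint slide below 0.006 m), for 0.3 s.
At the end, for the whole second after the job is handed in: The slide's pointer is within 5 mm of the mark along the slide's travel and still, with the gripper's fingers holding the slide; all six balls are in the tray (or at the very foot of its chute); the cup stands upright on the bench (within 7 degrees), at rest and let go (x of slide_pointer in the frame of mark_tip between -0.005 and 0.005 m and velocity of joint slide between -0.01 and 0.01 m/s and contact force between the fingers and slide above 1 N and x of ball1_center in the frame of feeder between 0.055 and 0.168 m and y of ball1_center in the frame of feeder between -0.05 and 0.05 m and z of ball1_center in the frame of feeder between 0.012 and 0.05 m and x of ball2_center in the frame of feeder between 0.055 and 0.168 m and y of ball2_center in the frame of feeder between -0.05 and 0.05 m and z of ball2_center in the frame of feeder between 0.012 and 0.05 m and x of ball3_center in the frame of feeder between 0.055 and 0.168 m and y of ball3_center in the frame of feeder between -0.05 and 0.05 m and z of ball3_center in the frame of feeder between 0.012 and 0.05 m and x of ball4_center in the frame of feeder between 0.055 and 0.168 m and y of ball4_center in the frame of feeder between -0.05 and 0.05 m and z of ball4_center in the frame of feeder between 0.012 and 0.05 m and x of ball5_center in the frame of feeder between 0.055 and 0.168 m and y of ball5_center in the frame of feeder between -0.05 and 0.05 m and z of ball5_center in the frame of feeder between 0.012 and 0.05 m and x of ball6_center in the frame of feeder between 0.055 and 0.168 m and y of ball6_center in the frame of feeder between -0.05 and 0.05 m and z of ball6_center in the frame of feeder between 0.012 and 0.05 m and height (world z) of cup between -0.005 and 0.006 m and angle between cup's own z axis and vertical below 0.12 rad and linear speed of cup below 0.02 m/s and contact force between the fingers and cup below 0.2 N); the arm keeps its last pose, push and grip.
It fails at once if a bystander was moved more than 30 mm (distance of any of jar, spool, spool2, oiler, vblock, driver from where it was at the start of the episode above 0.03 m).
It also fails if it takes over 72 s, if anything falls off the work surface, if the arm or the gripper's body presses on something with over 40 N, if the wrist force passes 120 N, or if a joint passes its speed limit or range.

## Robot

A 6-joint arm with a two-finger parallel gripper is mounted at the origin on the work surface. World frame = base frame: x ahead of the robot, y to its left, z up, the work surface at z = 0. Lengths are in mm, angles in rad, forces in N, time in s.
With the tool pointing down it reaches from about 400 to 925 mm from the base axis. Payload 12.5 kg.
Tool frame: the origin (TCP) lies on the mounting face of the last link; the fingertips stand 190 mm ahead of it and the grasp point (between the pads) lies 171 mm ahead of it (env.tcp_to_tips is the distance from the TCP to the fingertips, in mm); x points along the fingers, y is the direction in which the jaws open and shut, and the axes are right-handed (so a half turn about x gives the same grasp; the last joint's range is limited). The gripper opens to 95 mm and grips with 3 to 60 N. Pads are 20 mm wide; open, the fingers measure 119 mm over their backs; the gripper's body (75 mm by 180 mm) begins 59 mm behind the grasp point.
Start: joints at [1.01, 0.491, 1.559, -0, 1.092, -0.106], TCP at [274.529, 561.479, 404.761] pointing down, gripper open.
Joint ranges: [-3.1, 3.1], [-0.84, 2.19], [0.05, 2.79], [-1.13, 4.28], [0.06, 2.93], [-2.69, 2.69]. Speed limits (rad/s): [2.22, 2.22, 2.79, 3.14, 3.14, 3.14].

## Interface

Orientations are given as [roll, pitch, yaw] about the fixed x, y, z axes, in that order (R = Rz(yaw) Ry(pitch) Rx(roll)).
In Python, from cell import monitor, cams, job, env gives the robot as it stands. The module is installed in compiled form; this text tells all that it offers.
- The arm moves only by the tool apply_moves, never from a script. Its argument "series" is a list of rows, each a list of 3 entries, a list of its own where there are three numbers: the closure, from -1 (fully open) to 1 (shut), so that 0 is half open, then the shift along the tool's x, y, z in cm, then the turn about the tool's x in rad. A call has 1 to 20 rows; each row is the pose to reach, as a shift and turn from the pose commanded when the call began, along the tool's axes at that moment; what a row does not reach only later rows make up. A row lasts 1/8 s, in which the tool goes at most 62.5 mm and 10.7 degrees, less where a joint would pass 70% of its speed; a pose out of reach is approached as far as the arm can. A call with a gripper value outside its range is refused whole. The fingers move at their own pace and stop on an object; the grip force is fixed at half the most. Time passes only in rows, so rows that repeat a pose let the fingers close. It gives the time, the measured TCP pose, the force and the opening at its end, in the units of the state.
- monitor.state(): the state, without advancing time (a new reading comes with each control period).
- cams.read_camera(name): name is "side" or "top"; returns a dict with "image" (400x640x3 uint8, red, green, blue), "fx", "fy", "cx", "cy" (pixels), "k1" (the pictures are not rectified: a ray, as slopes to the right and down, at radius r is drawn at 1 + k1 r^2 times it, then the intrinsics apply), "position" and "orientation" of the camera in the world. Camera axes: x right, y down, z forward; pixel columns grow to the right and rows downward; lengths in mm; the calibration is good to about 2 mm. A picture is of the moment at which its call begins. There is no depth.
- job.job_done(): hands the job in, once; it reports no verdict.
The state is a dict: "t": time; "joints": joint angles; "qvel": joint speeds; "tau": joint torques, N m; "eef_pos": TCP position; "tcp_rot": TCP orientation; "ft_force": force on the tool from outside, world axes, zero at the start; "moment": the same for the moment, N m; "opening": opening from 0.0 (shut) to 1.0 (fully open).
Only numpy, scipy, OpenCV 4.12 (cv2) and the standard library are available. Lean on these libraries where they do the work, as an engineer would, in place of code of your own. Each camera call takes 0.05 s, during which the arm holds its last target. There are 200 camera calls.

## Working session

There is one attempt and no reset: what is moved stays moved. The work goes in short steps, Python scripts to look and compute and a tool call to move; the robot and the scene stay as the last step left them, time stands still between calls to the robot, and variables do not carry over. Pictures are saved under pics/ and viewed, about 8 in all and at most 12, crops included, and the job is handed in when it is done.

Besides the shell and the picture viewer there is one more tool, called after "Emit:" as a command line: name --argument value ..., lists and objects as JSON in quotes. apply_moves: Moves the arm, as the interface text tells. Its arguments: {"type":"object","properties":{"series":{"type":"array"}},"required":["series"]}

```bash
mkdir -p pics; cat > h.py <<'E'
import numpy as np, cv2
from scipy.spatial.transform import Rotation as Ro
from cell import monitor, cams, job, env
def cam(n):
    d=cams.read_camera(n); return d
def Rm(d):
    o=np.array(d["orientation"],float)
    return o if o.shape==(3,3) else Ro.from_euler('xyz',o).as_matrix()
def ray(d,u,v):
    a=np.array([(u-d["cx"])/d["fx"],(v-d["cy"])/d["fy"]]); b=a.copy()
    for _ in range(20): b=a/(1+d["k1"]*(b@b))
    r=Rm(d)@np.array([b[0],b[1],1]); return np.array(d["position"],float),r/np.linalg.norm(r)
def onz(d,u,v,z):
    p,r=ray(d,u,v); return p+r*(z-p[2])/r[2]
def proj(d,P):
    c=Rm(d).T@(np.array(P,float)-np.array(d["position"])); b=c[:2]/c[2]; b=b*(1+d["k1"]*(b@b))
    return np.array([b[0]*d["fx"]+d["cx"],b[1]*d["fy"]+d["cy"]])
def tri(d1,a,d2,b):
    p,r=ray(d1,*a);q,s=ray(d2,*b)
    t=np.linalg.lstsq(np.c_[r,-s],q-p,rcond=None)[0]
    A=p+r*t[0];B=q+s*t[1];return (A+B)/2,np.linalg.norm(A-B)
def save(d,name): cv2.imwrite("pics/"+name,cv2.cvtColor(d["image"],cv2.COLOR_RGB2BGR))
E
python3 - <<'E'
from h import *
for n in("top","side"):
    d=cam(n);save(d,n+"0.png");print({k:v for k,v in d.items() if k!="image"})
print(monitor.state(),env.tcp_to_tips)
E
```

```text
{'fx': 464.3295467590866, 'fy': 464.3295467590866, 'cx': 318.1146976521913, 'cy': 203.08250067432957, 'k1': 0.01474789761708185, 'position': array([ 347.48525669,   16.43179538, 1259.68246031]), 'orientation': array([-2.96632997,  0.01208876, -1.55893374])}
{'fx': 371.26076331463116, 'fy': 371.26076331463116, 'cx': 314.52313703786285, 'cy': 200.46274608377982, 'k1': -0.07497691925906068, 'position': array([ 235.31964358, -757.69063617,  678.0982793 ]), 'orientation': array([-2.15355759,  0.00480436, -0.34995076])}
{'t': 0.1, 'joints': array([ 1.01042701e+00,  4.91450103e-01,  1.55941723e+00, -1.08666347e-05,
        1.09168838e+00, -1.05628019e-01]), 'qvel': array([ 0.00045225, -0.00093846, -0.00203341,  0.00076633,  0.00103998,
       -0.00054151]), 'tau': array([ 2.03049007e-03, -6.13623118e+01, -2.58605397e+01,  6.93399226e-02,
        4.70801059e-02, -6.43607927e-05]), 'eef_pos': array([274.49078409, 561.447954  , 404.24075523]), 'tcp_rot': array([-1.66641665,  1.56983322, -2.12115294]), 'ft_force': array([ 0.88283409,  0.1712956 , -0.710617  ]), 'moment': array([ 0.06489601,  0.01668161, -0.00157696]), 'opening': 1.0022220348292334} 190.1
```

View pics/top0.png

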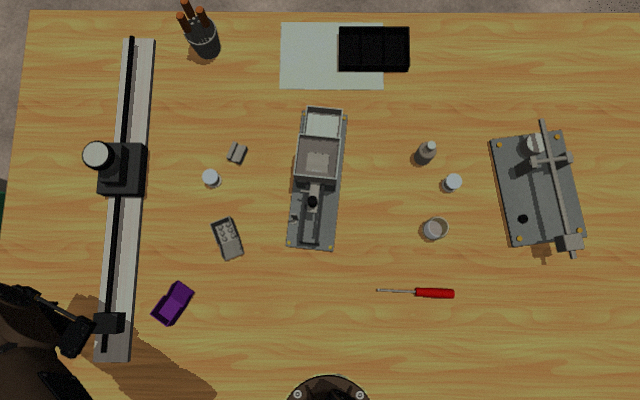

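View pics/side0.png

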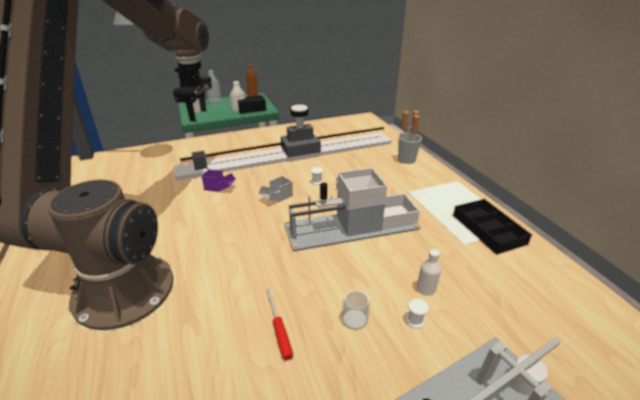

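The top view shows the grey cup holding balls at (227,238), spout towards the robot. The purple look-alike is at (173,303) and I will leave it. The feeder is at about (317,180), with its knob at (312,201). I'll confirm the cup in an enlarged crop and take contours.

```bash
python3 - <<'E'
from h import *
d=cam("top"); im=d["image"]
bgr=cv2.cvtColor(im,cv2.COLOR_RGB2BGR)
c=cv2.resize(bgr[95:265,200:355],None,fx=3.5,fy=3.5,interpolation=cv2.INTER_CUBIC)
for k in range(0,155,20): cv2.putText(c,str(200+k),(int(k*3.5),8),0,.3,(0,0,255)); cv2.line(c,(int(k*3.5),10),(int(k*3.5),16),(0,0,255))
for k in range(5,170,20): cv2.putText(c,str(95+k),(0,int(k*3.5)),0,.3,(0,0,255))
cv2.imwrite("pics/crop1.png",c)
hsv=cv2.cvtColor(bgr,cv2.COLOR_BGR2HSV)
m=((hsv[...,1]<70)).astype(np.uint8)*255
m=cv2.morphologyEx(m,cv2.MORPH_OPEN,np.ones((3,3)))
cv2.imwrite("pics/m.png",m)
cs,_=cv2.findContours(m,cv2.RETR_EXTERNAL,cv2.CHAIN_APPROX_NONE)
for q in cs:
    x,y,w,h=cv2.boundingRect(q)
    if 190<x<460 and 90<y<260 and w*h>80:
        r=cv2.minAreaRect(q); b=cv2.boxPoints(r)
        print((x,y,w,h),np.round(b,1).tolist())
        for z in (0,12,58): print(z,[np.round(onz(d,*p,z)[:2],1).tolist() for p in b])
E
```

```text
(423, 219, 19, 20) [[423.0, 219.0], [441.0, 219.0], [441.0, 238.0], [423.0, 238.0]]
0 [[529.0, -252.5], [529.5, -301.3], [477.6, -299.5], [477.1, -251.0]]
12 [[527.3, -249.9], [527.8, -298.3], [476.4, -296.5], [475.8, -248.5]]
58 [[520.7, -240.1], [521.2, -286.7], [471.6, -285.0], [471.1, -238.7]]
(210, 217, 33, 43) [[208.8000030517578, 223.5], [230.5, 214.8000030517578], [245.39999389648438, 252.0], [223.6999969482422, 260.70001220703125]]
0 [[510.7, 333.1], [535.4, 274.6], [433.8, 229.6], [409.8, 287.4]]
12 [[509.1, 330.1], [533.6, 272.2], [433.0, 227.6], [409.2, 284.8]]
58 [[503.2, 318.6], [526.7, 262.7], [429.8, 219.8], [407.0, 274.9]]
(442, 173, 20, 19) [[439.0, 184.0], [453.5, 169.5], [464.5, 180.5], [450.0, 195.0]]
0 [[627.2, -299.2], [668.7, -340.6], [637.7, -369.6], [596.5, -328.2]]
12 [[624.5, -296.2], [665.7, -337.2], [634.9, -365.9], [594.1, -325.0]]
58 [[614.3, -284.6], [653.9, -324.1], [624.3, -351.8], [585.0, -312.4]]
(202, 169, 19, 18) [[202.0, 169.0], [220.0, 169.0], [220.0, 186.0], [202.0, 186.0]]
0 [[664.0, 360.3], [664.5, 309.9], [615.9, 307.5], [615.4, 357.6]]
12
[... 502 characters left out ...]
41, 22, 24) [[411.20001220703125, 158.8000030517578], [426.1000061035156, 136.39999389648438], [439.8999938964844, 145.60000610351562], [425.0, 168.0]]
0 [[698.6, -224.1], [764.0, -267.4], [737.3, -305.3], [672.4, -261.9]]
12 [[695.3, -221.8], [760.1, -264.7], [733.6, -302.3], [669.3, -259.3]]
58 [[682.4, -213.1], [744.9, -254.4], [719.4, -290.5], [657.4, -249.1]]
(287, 105, 60, 146) [[285.0, 246.0], [300.0, 103.80000305175781], [347.70001220703125, 108.80000305175781], [332.70001220703125, 251.0]]
0 [[451.3, 122.7], [858.6, 89.7], [844.4, -46.9], [439.1, -6.8]]
12 [[450.3, 121.7], [853.7, 89.0], [839.7, -46.3], [438.2, -6.6]]
58 [[446.5, 117.8], [835.0, 86.3], [821.5, -44.0], [434.9, -5.7]]
```

View pics/crop1.png

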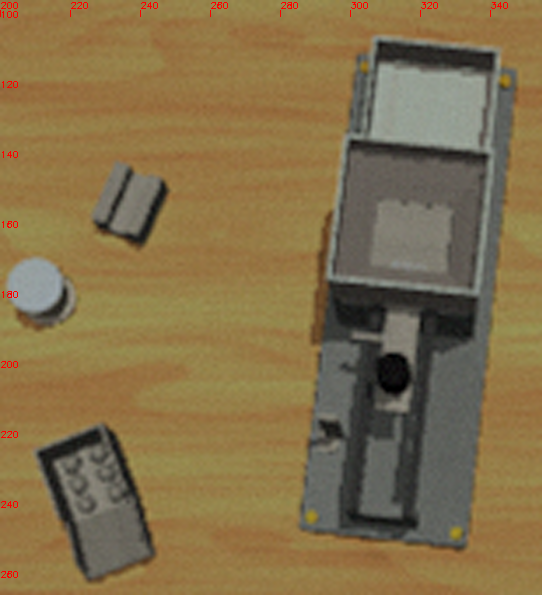

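The crop confirms the cup: grey, six balls inside, spout at the image bottom. Its back rim corners are at (211,224) and (229,217), and its lip corners at (226,261) and (244,254). The hopper rim corners are at (299,134), (341,138), (337,180) and (294,175). Next I measure these and view the side-camera detail of the cup, pointer and mark.

```bash
python3 - <<'E'
from h import *
d=cam("top"); s=cam("side")
pr=lambda l,P:print(l,np.round(P,1).tolist())
rim=[onz(d,*p,165)[:2] for p in[(299.1,133.6),(341.1,137.9),(336.6,179.6),(294.3,175)]]
pl=[onz(d,*p,12)[:2] for p in[(302.3,110.7),(347.1,115),(332.9,251.9),(285.7,246.4)]]
for l,q in(("rim",rim),("plate",pl)):
    q=np.array(q); pr(l,q); pr(" c",q.mean(0)); e=(q[0]+q[1]-q[2]-q[3])/2; f=(q[0]+q[3]-q[1]-q[2])/2
    print(" len",np.linalg.norm(e),np.linalg.norm(f),"yaw",np.arctan2(e[1],e[0]),np.arctan2(-f[0],f[1]))
cu=np.array([onz(d,*p,z)[:2] for p,z in[((210.9,224.1),58),((229.4,217),58),((243.7,253.6),31),((225.7,260.7),31)]])
pr("cup",cu); b=(cu[0]+cu[1])/2;l=(cu[2]+cu[3])/2;v=l-b
print("len(102.5)",np.linalg.norm(v),"w",np.linalg.norm(cu[0]-cu[1]),np.linalg.norm(cu[2]-cu[3]),"yaw",np.arctan2(v[1],v[0]),"origin",b+v/np.linalg.norm(v)*28, l-v/np.linalg.norm(v)*74.5)
pr("knob top",onz(d,200+394/3.5,95+372/3.5,165))
def crop(dd,x0,x1,y0,y1,f):
    return cv2.resize(cv2.cvtColor(dd["image"][y0:y1,x0:x1],cv2.COLOR_RGB2BGR),None,fx=f,fy=f,interpolation=cv2.INTER_CUBIC)
a=crop(s,255,385,165,245,6); 
b=crop(d,280,345,180,255,4)
H=np.zeros((600,790,3),np.uint8); H[:480,:780]=a[:480,:780]
cv2.imwrite("pics/side_c.png",H[:480]); cv2.imwrite("pics/top_c.png",crop(d,282,342,178,253,8))
E
```

```text
rim [[714.3, 80.8], [704.1, -22.5], [599.2, -12.0], [609.7, 90.5]]
 c [656.8, 34.2]
 len 105.24679864748282 103.38937164396145 yaw -0.09592948633045348 -0.10015636916933565
plate [[833.1, 82.0], [821.3, -44.6], [435.9, -7.0], [449.2, 119.8]]
 c [634.9, 37.5]
 len 386.49011343244393 127.35999019304612 yaw -0.09768263083685431 -0.09906847766661014
cup [[501.6, 313.0], [520.8, 265.4], [427.5, 228.7], [408.4, 275.5]]
len(102.5) 100.36199140969136 w 51.27676571648362 50.471751860321476 yaw -2.7631183642639607 origin [485.20580726 278.840866  ] [487.19250785 279.63086694]
knob top [545.4, 45.3, 165.0]
```

View pics/side_c.png

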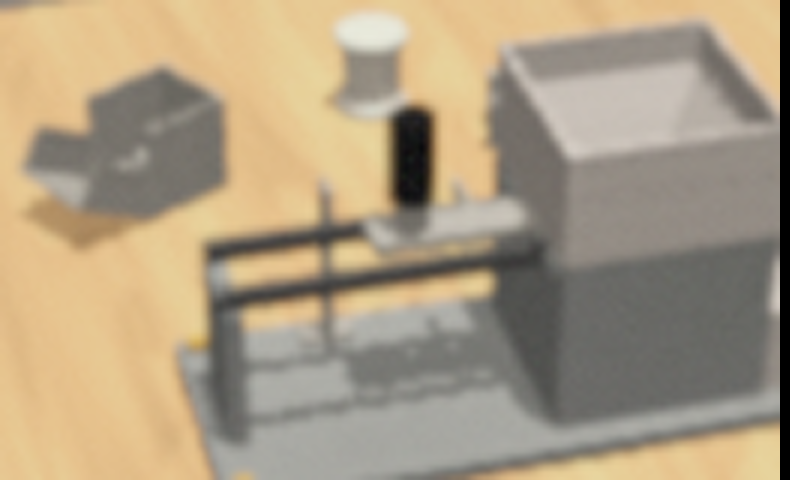

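View pics/top_c.png

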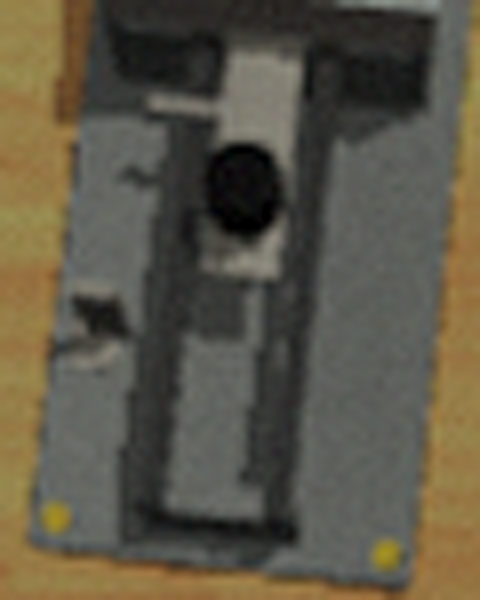

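The side crop shows the cup's spout with low cheeks, the mark-post tip at crop (325,185), which is image (309.2,195.8), and the pointer tip just behind the knob. The top crop gives the pointer tip at image (300.5,190.9). The moves allow only a turn about the vertical tool axis, so tipping has to come from pivoting the cup in the jaws against the hopper rim. I'll grip it forward and high (cup x≈+20), with its floor over the far rim.

```bash
cat >> h.py <<'E'
F=np.array([656.3,34.8]);FY=-0.098
fx=np.array([np.cos(FY),np.sin(FY)]);fy=np.array([-fx[1],fx[0]])
def tof(P): q=np.array(P[:2])-F; return np.array([q@fx,q@fy])
def tow(x,y): return F+x*fx+y*fy
def T():
    s=monitor.state(); return np.array(s["eef_pos"]),Ro.from_euler('xyz',s["tcp_rot"]).as_matrix(),s
def plan(xy,zg,jaw=None):
    "grasp point target; jaw = world yaw of tool y (mod pi)"
    p,R,s=T(); g=p+R[:,0]*171; d=R.T@(np.array([*xy,zg])-g)/10; t=0
    if jaw is not None:
        a=np.arctan2(*(R.T@[np.cos(jaw),np.sin(jaw),0])[[2,1]]); t=(a+np.pi/2)%np.pi-np.pi/2
    print("shift cm",np.round(d,2),"turn",round(t,3),"grasp",np.round(g,1),"t",s["t"],"j6",s["joints"][5],"F",np.round(s["ft_force"],1),"open",s["opening"])
E
python3 - <<'E'
from h import *
d=cam("top"); s=cam("side")
print("R",T()[1].round(3).tolist())
print("pointer top",tof(onz(d,300.5,190.9,101))); print("mark side",tof(onz(s,309.2,195.8,105)),"mark top",tof(onz(d,294.5,216.5,105)))
print("pointer side",tof(onz(s,255+458/6,165+185/6,101)))
print("exp mark px(-142,y20) top",proj(d,[*tow(-142,22),105]),proj(d,[*tow(-142,22),12]),"side",proj(s,[*tow(-142,22),105]))
for z in(150,54): plan((467.6,271.8),z,-1.192)
E
```

```text
R [[-0.0, 0.439, 0.898], [-0.0, 0.898, -0.439], [-1.0, -0.0, -0.0]]
pointer top [-76.61360838  35.99486642]
mark side [-136.00191773   40.22227587] mark top [-144.25030689   43.07653068]
pointer side [-73.02585705  29.78004793]
exp mark px(-142,y20) top [302.92678287 216.51401269] [304.44619887 221.51846643] side [308.66918068 199.47036067]
shift cm [  8.36 -17.54  30.07] turn -0.834 grasp [274.5 561.5 233.6] t 0.35 j6 -0.10559057349695448 F [ 0.5 -0.2 -0.1] open 0.9994517489058189
shift cm [ 17.96 -17.54  30.07] turn -0.834 grasp [274.5 561.5 233.6] t 0.35 j6 -0.10559057349695448 F [ 0.5 -0.2 -0.1] open 0.9994517489058189
```

Emit:
apply_moves --series '[[-1,[2,-4,6],-0.2],[-1,[4,-8,12],-0.4],[-1,[6,-12,18],-0.6],[-1,[8,-15,24],-0.8],[-1,[8.4,-17.5,30.1],-0.834],[-1,[8.4,-17.5,30.1],-0.834],[-1,[8.4,-17.5,30.1],-0.834],[-1,[8.4,-17.5,30.1],-0.834]]'

```text
t: 1.35
eef_pos: [468.0, 272.1, 320.8]
tcp_rot: [1.933, 1.571, 2.312]
ft_force: [-0.2, 0.3, -0.4]
opening: 1.004
```

```bash
python3 - <<'E'
from h import *
plan((467.6,271.8),54,-1.192); print(T()[1].round(3).tolist())
E
```

```text
shift cm [ 9.58 -0.02 -0.05] turn -0.0 grasp [468.  272.1 149.8] t 1.35 j6 -1.5447692497423917 F [-0.2  0.3 -0.4] open 1.0038523971509692
[[-0.0, -0.369, 0.929], [0.0, 0.929, 0.369], [-1.0, 0.0, -0.0]]
```

Emit:
apply_moves --series '[[-1,[4,0,0],0],[-1,[8,0,0],0],[-1,[9.6,0,0],0],[-1,[9.6,0,0],0],[0,[9.6,0,0],0],[0.5,[9.6,0,0],0],[1,[9.6,0,0],0],[1,[9.6,0,0],0],[1,[9.6,0,0],0],[1,[9.6,0,0],0],[1,[9.6,0,0],0],[1,[9.6,0,0],0]]'

```text
t: 2.85
eef_pos: [468.1, 272.0, 224.9]
tcp_rot: [0.104, 1.571, 0.483]
ft_force: [-1.2, -1.9, 5.3]
opening: 0.578
```

Emit:
apply_moves --series '[[1,[-0.5,0,0],0],[1,[-1,0,0],0],[1,[-2,0,0],0],[1,[-3,0,0],0],[1,[-3,0,0],0]]'

```text
t: 3.48
eef_pos: [468.1, 272.1, 255.7]
tcp_rot: [0.045, 1.569, 0.425]
ft_force: [-0.5, 0.6, -2.6]
opening: 0.571
```

```bash
python3 - <<'E'
from h import *
s=cam("side");d=cam("top")
f=lambda dd,x0,x1,y0,y1,k:cv2.resize(cv2.cvtColor(dd["image"][y0:y1,x0:x1],cv2.COLOR_RGB2BGR),None,fx=k,fy=k,interpolation=cv2.INTER_CUBIC)
a=f(s,225,325,120,220,4);b=f(d,190,290,195,295,4)
cv2.imwrite("pics/lift.png",np.hstack([a,b]))
R=T()[1]; plan((0,0),0,FY+np.pi/2)
# xc=10 start: pivot 20 -> contact feeder x=50 => pivot at feeder x=40 
for z in (260,230): plan(tow(40,0),z,FY+np.pi/2)
E
```

```text
shift cm [  8.37  -7.95 -53.55] turn 0.477 grasp [468.  272.1  83.9] t 3.575 j6 -1.5456075064942072 F [-0.2  0.6 -3.2] open 0.5765656123214232
shift cm [-17.61 -30.85  12.26] turn 0.477 grasp [468.  272.1  83.9] t 3.575 j6 -1.5456075064942072 F [-0.2  0.6 -3.2] open 0.5765656123214232
shift cm [-14.61 -30.85  12.26] turn 0.477 grasp [468.  272.1  83.9] t 3.575 j6 -1.5456075064942072 F [-0.2  0.6 -3.2] open 0.5765656123214232
```

View pics/lift.png

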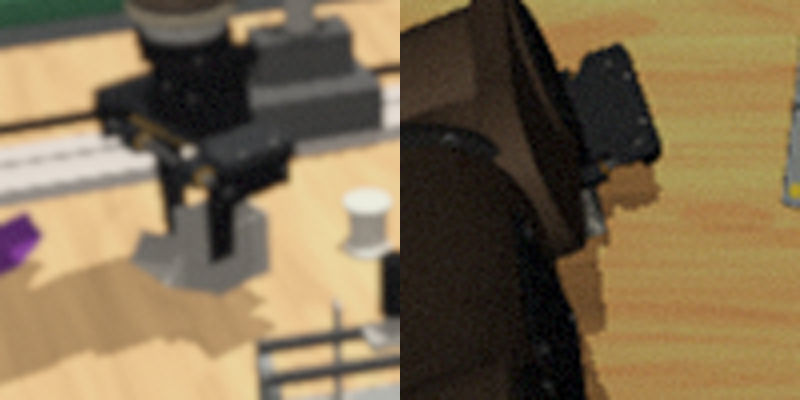

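The cup is held level and the other things are undisturbed. Now I carry it high over the far rim of the hopper and align it with the feeder.

Emit:
apply_moves --series '[[1,[-3,0,0],0],[1,[-6.5,0,0],0],[1,[-10,0,0],0],[1,[-14,0,0],0],[1,[-17.6,-1,0.5],0],[1,[-17.6,-4,1.5],0.05],[1,[-17.6,-8,3],0.12],[1,[-17.6,-12,4.5],0.19],[1,[-17.6,-16,6],0.26],[1,[-17.6,-20,7.5],0.33],[1,[-17.6,-24,9],0.4],[1,[-17.6,-27.5,10.3],0.45],[1,[-17.6,-29.5,11.1],0.477],[1,[-17.6,-30.4,11.4],0.477],[1,[-17.6,-30.4,11.4],0.477],[1,[-17.6,-30.4,11.4],0.477]]'

```text
t: 5.58
eef_pos: [686.0, 32.6, 430.7]
tcp_rot: [2.625, 1.57, 2.529]
ft_force: [-0.5, -0.0, -3.3]
opening: 0.577
```

```bash
python3 - <<'E'
from h import *
R=T()[1]; print(R.round(3).tolist()); plan(tow(30,0),219,FY+np.pi/2)
s=cam("side"); a=cv2.resize(cv2.cvtColor(s["image"][80:260,250:450],cv2.COLOR_RGB2BGR),None,fx=3,fy=3,interpolation=cv2.INTER_CUBIC)
cv2.imwrite("pics/over.png",a)
E
```

```text
[[-0.0, 0.097, 0.995], [0.0, 0.995, -0.097], [-1.0, 0.0, -0.0]]
shift cm [ 4.07 -0.08  0.03] turn 0.001 grasp [686.   32.6 259.7] t 5.575 j6 -1.5227396641264086 F [-0.5 -0.  -3.3] open 0.5772276622549465
```

View pics/over.png

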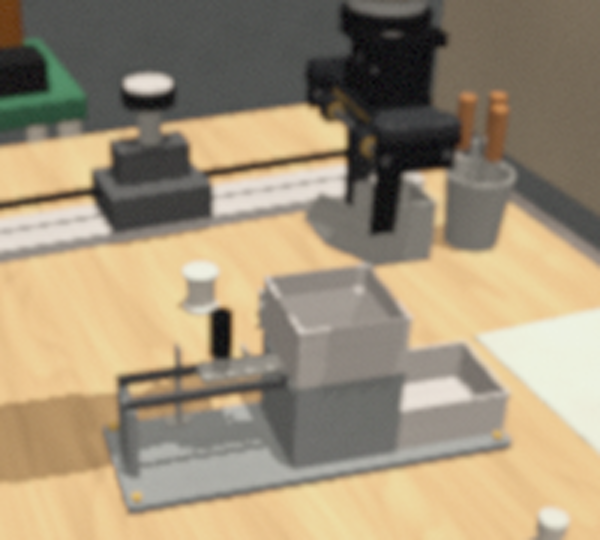

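The cup is level above the hopper's far rim at (310–430, 180–260 in the crop). I lower it onto the rim and begin the tip slowly, watching force.

Emit:
apply_moves --series '[[1,[1.5,0,0],0],[1,[3,0,0],0],[1,[3.9,0,0],0],[1,[4.1,0,-0.1],0],[1,[4.3,0,-0.4],0],[1,[4.5,0,-0.8],0],[1,[4.75,0,-1.15],0],[1,[4.75,0,-1.15],0]]'

```text
t: 6.62
eef_pos: [675.3, 33.0, 384.7]
tcp_rot: [0.065, 1.566, -0.032]
ft_force: [2.0, -0.3, 5.2]
opening: 0.577
```

```bash
python3 - <<'E'
from h import *
plan(tow(30,0),219)
s=cam("side"); a=cv2.resize(cv2.cvtColor(s["image"][80:260,250:450],cv2.COLOR_RGB2BGR),None,fx=3,fy=3,interpolation=cv2.INTER_CUBIC)
cv2.imwrite("pics/tip1.png",a)
E
```

```text
shift cm [-0.52 -0.01  1.02] turn 0 grasp [676.   33.  213.7] t 6.625 j6 -1.521941511214344 F [ 2.  -0.3  5.2] open 0.5766551269717323
```

View pics/tip1.png

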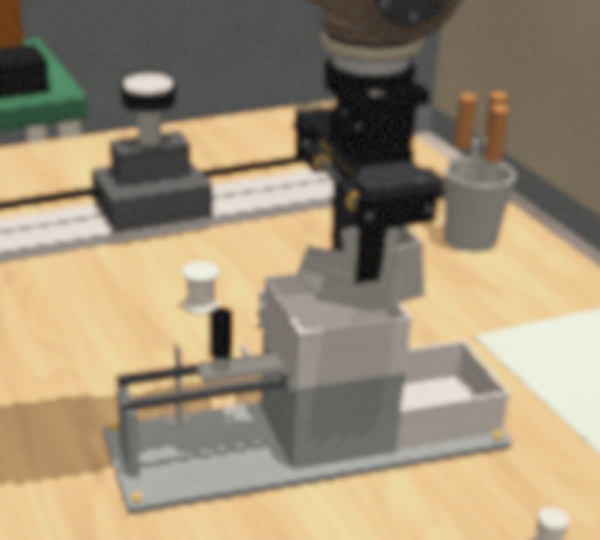

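The cup is tipping as planned: its back edge has lifted off the rim with only about 8 N change. Continuing to about 45°, then 60°, with pauses.

Emit:
apply_moves --series '[[1,[0.3,0,-0.35],0],[1,[0.65,0,-0.65],0],[1,[0.95,0,-0.93],0],[1,[1.3,0,-1.1],0],[1,[1.6,0,-1.25],0],[1,[1.97,0,-1.45],0],[1,[1.97,0,-1.45],0],[1,[1.97,0,-1.45],0],[1,[2.3,0,-1.53],0],[1,[2.7,0,-1.63],0],[1,[3.06,0,-1.72],0],[1,[3.06,0,-1.72],0],[1,[3.06,0,-1.72],0],[1,[3.06,0,-1.72],0]]'

```text
t: 8.43
eef_pos: [657.6, 34.8, 353.7]
tcp_rot: [0.308, 1.57, 0.21]
ft_force: [-5.9, 1.5, 7.5]
opening: 0.577
```

```bash
python3 - <<'E'
from h import *
plan(tow(30,0),219)
s=cam("side");d=cam("top"); f=lambda dd,x0,x1,y0,y1,k:cv2.resize(cv2.cvtColor(dd["image"][y0:y1,x0:x1],cv2.COLOR_RGB2BGR),None,fx=k,fy=k,interpolation=cv2.INTER_CUBIC)
cv2.imwrite("pics/tip2.png",np.hstack([f(s,310,410,130,240,4),f(d,270,370,110,220,4)]))
E
```

```text
shift cm [-3.63 -0.02  2.86] turn 0 grasp [657.7  34.8 182.7] t 8.425 j6 -1.5206807690748976 F [-5.9  1.5  7.5] open 0.577464199795658
```

View pics/tip2.png

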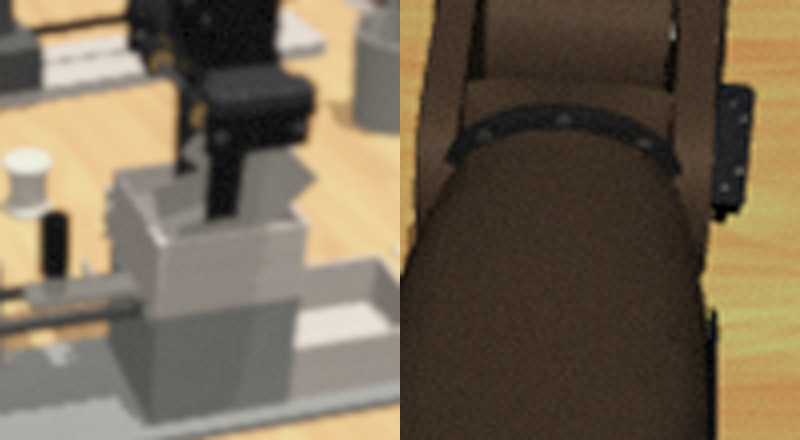

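The cup is now about 55–60° spout-down, with its lip inside the hopper. I'll give it a small shake, then lift straight out and weigh it.

Emit:
apply_moves --series '[[1,[0.15,0.25,-0.05],0],[1,[0.15,-0.25,-0.05],0],[1,[0.15,0.25,-0.05],0],[1,[0.15,-0.25,-0.05],0],[1,[0.15,0,-0.05],0],[1,[0.15,0,-0.05],0],[1,[-0.5,0,0],0],[1,[-1.5,0,0],0],[1,[-3,0,0],0],[1,[-5,0,0],0],[1,[-8,0,0],0],[1,[-10,0,0],0],[1,[-10,0,0],0],[1,[-10,0,0],0]]'

```text
t: 10.28
eef_pos: [657.8, 34.7, 452.0]
tcp_rot: [3.088, 1.57, 2.991]
ft_force: [0.1, 0.4, -3.2]
opening: 0.577
```

```bash
python3 - <<'E'
from h import *
f=[]
for _ in range(6): s=cam("side"); f.append(monitor.state()["ft_force"][2])
print("Fz",np.mean(f),np.std(f)); d=cam("top")
plan((467.6,271.8),260,-1.192)
k=lambda dd,x0,x1,y0,y1,k:cv2.resize(cv2.cvtColor(dd["image"][y0:y1,x0:x1],cv2.COLOR_RGB2BGR),None,fx=k,fy=k,interpolation=cv2.INTER_CUBIC)
cv2.imwrite("pics/up.png",k(s,300,420,80,230,4))
E
```

```text
Fz -2.0025721056204033 0.641618706805785
shift cm [  2.14  21.74 -21.25] turn -0.477 grasp [657.9  34.7 281.2] t 10.625 j6 -1.5206762335311808 F [-0.7 -0.9 -2. ] open 0.5763435975808574
```

View pics/up.png

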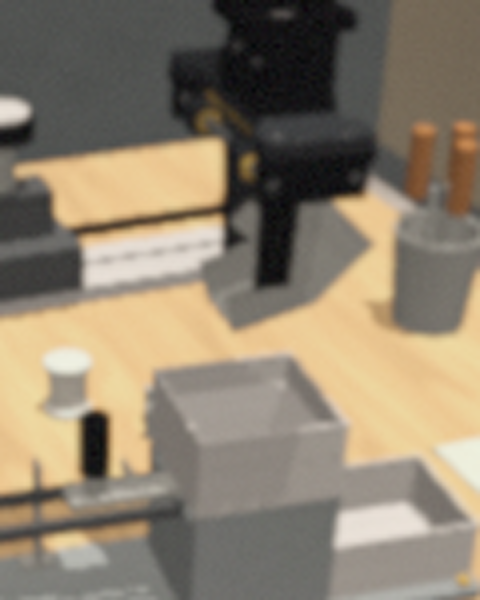

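The cup is held tilted, clear of the hopper and about 1 N lighter, which fits it being empty. Next I carry it back to its bench spot, lower it lip-first and drag it level.

Emit:
apply_moves --series '[[1,[0,3,-3],0],[1,[0,7,-7],0],[1,[0,11,-11],0],[1,[0,15,-15],0],[1,[0,19,-19],0],[1,[0,21.7,-21.3],0],[1,[4,21.7,-21.3],0],[1,[9,21.7,-21.3],0],[1,[14,21.7,-21.3],0],[1,[18,21.7,-21.3],0],[1,[20.5,21.7,-21.3],0],[1,[21,21.7,-21.3],0],[1,[21,21.7,-21.3],0]]'

```text
t: 12.25
eef_pos: [467.4, 271.5, 243.1]
tcp_rot: [0.601, 1.57, 0.503]
ft_force: [0.3, -0.6, -1.0]
opening: 0.576
```

```bash
python3 - <<'E'
from h import *
plan((467.6,271.8),54)
d=cam("top")
# hopper interior, look for balls
g=cv2.cvtColor(d["image"],cv2.COLOR_RGB2BGR)
cv2.imwrite("pics/hop.png",np.hstack([cv2.resize(g[128:188,288:348],None,fx=9,fy=9,interpolation=cv2.INTER_CUBIC)]))
for x,y in((-50,-50),(50,50)): print(proj(d,[*tow(x,y),165]))
E
```

```text
shift cm [1.81 0.03 0.01] turn 0 grasp [467.5 271.5  72.1] t 12.25 j6 -1.06902140060401 F [ 0.3 -0.6 -1. ] open 0.5761355566861474
[335.8089551  178.60011458]
[299.53466232 134.90596111]
```

View pics/hop.png

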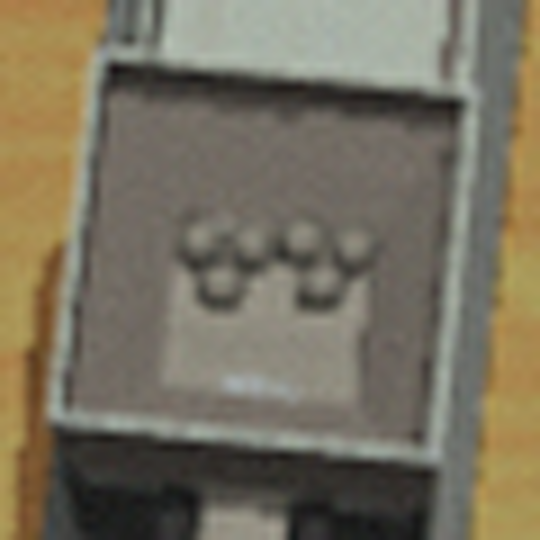

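All six balls lie on the shut gate, at crop (200,242), (250,243), (303,240), (353,248), (220,287) and (322,290). Now I set the cup down.

Emit:
apply_moves --series '[[1,[1,0,0],0],[1,[1.4,0,0.2],0],[1,[1.7,0,0.6],0],[1,[2,0,1.1],0],[1,[2.2,0,1.6],0],[1,[2.2,0,2.2],0],[1,[2.1,0,2.8],0],[1,[2.0,0,3.4],0],[1,[1.9,0,4],0],[1,[1.9,0,4.5],0],[1,[1.9,0,4.5],0]]'

```text
t: 13.68
eef_pos: [512.2, 266.9, 223.6]
tcp_rot: [0.613, 1.571, 0.515]
ft_force: [0.6, 0.7, -1.4]
opening: 0.574
```

```bash
python3 - <<'E'
from h import *
plan((467.6,271.8),54)
s=cam("side");save(s,"down.png")
# silhouettes: print grey mask contour corners of the cup region
P=np.array([510,268,30]);u=proj(s,P).astype(int);print(u)
cv2.imwrite("pics/downc.png",cv2.resize(cv2.cvtColor(s["image"][u[1]-50:u[1]+50,u[0]-70:u[0]+70],cv2.COLOR_RGB2BGR),None,fx=5,fy=5,interpolation=cv2.INTER_CUBIC))
E
```

```text
shift cm [-0.14  0.04 -4.49] turn 0 grasp [512.3 267.   52.6] t 13.675 j6 -1.1067550414858773 F [ 0.6  0.7 -1.4] open 0.574177703451345
[287 188]
```

Emit:
apply_moves --series '[[1,[0.2,0,0],0],[1,[0.3,0,0],0],[0,[0.3,0,0],0],[-1,[0.2,0,0],0],[-1,[0.2,0,0],0],[-1,[0.2,0,0],0],[-1,[0.2,0,0],0],[-1,[0.2,0,0],0],[-1,[-2,0,0],0],[-1,[-6,0,0],0],[-1,[-10,0,0],0],[-1,[-14,0,0],0],[-1,[-19,0,0],0],[-1,[-19,0,0],0],[-1,[-19,0,0],0]]'

```text
t: 15.6
eef_pos: [511.7, 266.9, 413.1]
tcp_rot: [-2.76, 1.57, -2.858]
ft_force: [-0.9, 0.2, -0.2]
opening: 0.997
```

```bash
python3 - <<'E'
from h import *
plan(tow(-110,0),250,FY)
d=cam("top");s=cam("side")
k=lambda dd,x0,x1,y0,y1,k:cv2.resize(cv2.cvtColor(dd["image"][y0:y1,x0:x1],cv2.COLOR_RGB2BGR),None,fx=k,fy=k,interpolation=cv2.INTER_CUBIC)
cv2.imwrite("pics/rel.png",np.hstack([k(s,255,355,140,240,4),k(d,200,300,190,290,4)]))
hsv=cv2.cvtColor(cv2.cvtColor(d["image"],cv2.COLOR_RGB2BGR),cv2.COLOR_BGR2HSV)
m=cv2.morphologyEx((hsv[...,1]<70).astype(np.uint8)*255,cv2.MORPH_OPEN,np.ones((3,3)))
for q in cv2.findContours(m,cv2.RETR_EXTERNAL,cv2.CHAIN_APPROX_NONE)[0]:
    if 150<cv2.contourArea(q)<2500: print(cv2.boundingRect(q),cv2.minAreaRect(q))
E
```

```text
shift cm [ -0.79 -21.68   5.67] turn -1.571 grasp [511.6 266.9 242.1] t 15.6 j6 -1.106670203511798 F [-0.9  0.2 -0.2] open 0.9971969323193383
(423, 218, 19, 21) ((432.0, 228.0), (20.0, 18.0), 90.0)
(145, 215, 60, 30) ((172.15443420410156, 225.4228515625), (16.54711151123047, 64.04435729980469), 68.8951644897461)
(222, 189, 24, 35) ((232.66372680664062, 206.0442657470703), (23.547725677490234, 33.126461029052734), 3.814074993133545)
(442, 173, 20, 19) ((451.75006103515625, 182.25003051757812), (15.55634880065918, 20.50609588623047), 45.0)
(227, 142, 20, 22) ((236.47413635253906, 152.5603485107422), (16.281999588012695, 19.03943634033203), 23.198591232299805)
(82, 142, 28, 25) ((95.5, 154.0), (24.0, 27.0), 90.0)
(414, 141, 22, 24) ((425.25006103515625, 151.75003051757812), (16.970561981201172, 26.16295051574707), 45.0)
(184, 16, 36, 43) ((204.45773315429688, 36.08845520019531), (44.37913131713867, 32.01261901855469), 52.12501525878906)
```

Emit:
apply_moves --series '[[-1,[-1,-3,1],0.15],[-1,[-1,-7,2],0.33],[-1,[-1,-11,3],0.5],[-1,[-1,-15,4],0.68],[-1,[-1,-18,5],0.86],[-0.3,[-1,-21,5.6],1.04],[-0.3,[-0.8,-21.7,5.7],1.22],[-0.3,[-0.8,-21.7,5.7],1.4],[-0.3,[-0.8,-21.7,5.7],1.571],[-0.3,[-0.8,-21.7,5.7],1.571],[-0.3,[-0.8,-21.7,5.7],1.571]]'

```text
t: 17.08
eef_pos: [547.5, 45.5, 421.0]
tcp_rot: [-1.589, 1.57, 3.029]
ft_force: [-0.6, -0.2, -0.0]
opening: 0.648
```

```bash
python3 - <<'E'
from h import *
plan(tow(-110,0),145,FY); print(T()[1].round(3).tolist())
d=cam("top");s=cam("side")
k=lambda dd,x0,x1,y0,y1,k:cv2.resize(cv2.cvtColor(dd["image"][y0:y1,x0:x1],cv2.COLOR_RGB2BGR),None,fx=k,fy=k,interpolation=cv2.INTER_CUBIC)
cv2.imwrite("pics/rel.png",np.hstack([k(s,255,355,140,240,4),k(d,200,300,180,280,4)]))
hsv=cv2.cvtColor(cv2.cvtColor(d["image"],cv2.COLOR_RGB2BGR),cv2.COLOR_BGR2HSV)
m=cv2.morphologyEx((hsv[...,1]<70).astype(np.uint8)*255,cv2.MORPH_OPEN,np.ones((3,3)))
for q in cv2.findContours(m,cv2.RETR_EXTERNAL,cv2.CHAIN_APPROX_NONE)[0]:
    x,y,w,h=cv2.boundingRect(q)
    if 200<x<260 and 180<y<260:
        r=cv2.minAreaRect(q);b=cv2.boxPoints(r);print((x,y,w,h),r,b.tolist())
        b=b[np.argsort(b[:,1])]
        up=[onz(d,*p,58)[:2] for p in b[:2]];lo=[onz(d,*p,31)[:2] for p in b[2:]]
        print(np.linalg.norm(np.mean(up,0)-np.mean(lo,0)),np.linalg.norm(up[0]-up[1]),np.mean(up,0),np.mean(lo,0))
E
```

```text
shift cm [10.5  -0.04  0.  ] turn 0.004 grasp [547.4  45.5 250. ] t 17.075 j6 0.05684586871496589 F [-0.6 -0.2 -0. ] open 0.6483218716112021
[[-0.001, 0.996, -0.094], [0.0, -0.094, -0.996], [-1.0, -0.001, -0.0]]
(219, 189, 27, 41) ((231.56927490234375, 209.4461669921875), (23.814666748046875, 39.44304275512695), 7.125016689300537) [[217.3077392578125, 227.53846740722656], [222.20004272460938, 188.40000915527344], [245.830810546875, 191.35386657714844], [240.93850708007812, 230.49232482910156]]
101.99551313877606 63.39269506780895 [593.43321841 256.48735496] [492.37714698 270.29876794]
```

View pics/rel.png

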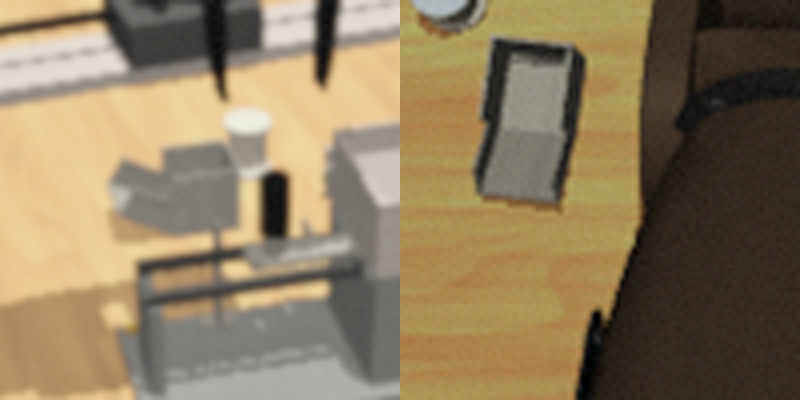

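The cup stands upright, empty and free at about (545,263) mm in the world frame; its contour is 102 mm long against 102.5 expected. That was the 12th and last view. I'll refine the mark with pixel profiles from the unobstructed first pictures, using the pointer (known at x=-78 when shut) as reference.

```bash
python3 - <<'E'
from h import *
d=cam("top");s=cam("side")
T0=cv2.imread("pics/top0.png",0);S0=cv2.imread("pics/side0.png",0)
np.set_printoptions(linewidth=200)
print("top mark cols288-301 rows 209-227");print(T0[209:228,288:302])
print("top pointer cols 296-310 rows 186-196");print(T0[186:197,296:311])
print("side mark cols 302-318 rows 190-206");print(S0[190:207,302:318])
print("side ptr cols 324-338 rows 190-202");print(S0[190:203,324:338])
for x in(-134,-142,-150):
    print(x,"top: in/out edge",proj(d,[*tow(x,40),105]),proj(d,[*tow(x,54),105]),"base",proj(d,[*tow(x,47),12]),"side",proj(s,[*tow(x,40),105]),proj(s,[*tow(x,54),105]),proj(s,[*tow(x,40),12]))
print("ptr exp",proj(d,[*tow(-78,36),101]),proj(d,[*tow(-78,12),101]),proj(s,[*tow(-78,36),101]),proj(s,[*tow(-78,12),101]))
print("knob exp",proj(d,[*tow(-110,0),165]),proj(s,[*tow(-110,0),165]))
E
```

```text
top mark cols288-301 rows 209-227
[[132 117  85 102 101 100  99  99  99 102 100 105  91  52]
 [127 116 101 102 101 102 103 100 103  98 103 103  92  56]
 [117 104 103 105 103 106 101 106 106 102 101  98  77  55]
 [105  91 104 105 101 101 104 103 106 103 102  89  58  60]
 [110  94 113 115 122 120 117 118 109  99 105  89  53  57]
 [112  98 108 105 110 114 120 113 101 106 105  89  57  54]
 [108  90  92  49  43  58  71  66  65  97 106  90  59  58]
 [111  91  94  52  26  29  29  30  32  77 106  91  55  58]
 [114  96  99  69  47  26  30  28  27  63 105  88  56  58]
 [118 100  99 103  89  28  28  27  27  49  87  93  58  52]
 [111 105 105 107  90  42  48  40  34  32  65  77  53  55]
 [ 85  89  82  67  67  72  66  77  80  62  70  61  56  51]
 [ 65  53  63  65  73  74  84 118 121  96  96  56  56  53]
 [ 70  80  94 100 100 102 116 134 113 105  89  59  61  53]
 [ 84 107 107 113 127 120 108 107  95 104  85  56  53  52]
 [ 87 102  98  95 108  97  85  90  96 107  90  56  59  54]
 [ 89 106 105  99 103 107 102 103 101 104  89  59  55  49]
 [ 97 106 104 104 101 100 102 105 104  97  75  57  54  46]
 [11
[... 2851 characters left out ...]
295.64202044 217.62848331] side [309.89825207 195.74360353] [308.74000415 193.21756509] [310.26090995 221.85249292]
-142 top: in/out edge [295.8200053  215.75009519] [290.29689805 215.15648133] base [295.29395794 220.53178484] side [307.17863718 196.1315171 ] [306.04746222 193.59754766] [307.66772913 222.2604723 ]
-150 top: in/out edge [295.44437288 218.88303117] [289.91484373 218.2876062 ] base [294.94510172 223.44150424] side [304.4507418  196.52065615] [303.34683063 193.97873704] [305.06706584 222.66947268]
ptr exp [300.43477913 191.43025593] [309.79570399 192.4213902 ] [329.06698783 194.94812311] [331.44391192 199.34700902]
knob exp [312.47029012 200.70593314] [321.82293133 183.52390976]
```

The top and side profiles both put the shut pointer about 2.4 mm towards +x of nominal, so the feeder origin is off by that much. The pull needed is about 61 mm (top 61–63, side 60). Descending on the knob with the jaws along x.

Emit:
apply_moves --series '[[-0.3,[3,0.2,0],0],[-0.3,[6,0.2,0],0],[-0.3,[9,0.2,0],0],[-0.3,[10.5,0.2,0],0],[-0.3,[10.5,0.2,0],0],[0.3,[10.5,0.2,0],0],[1,[10.5,0.2,0],0],[1,[10.5,0.2,0],0],[1,[10.5,0.2,0],0],[1,[10.5,0.2,0],0],[1,[10.5,0.2,0],0]]'

```text
t: 18.65
eef_pos: [549.7, 45.2, 316.9]
tcp_rot: [1.68, 1.57, 0.011]
ft_force: [3.4, 0.4, 1.3]
opening: 0.25
```

```bash
python3 - <<'E'
from h import *
plan(tow(-110,0),145,FY); p,R,s=T(); print(tof(p+R[:,0]*171))
c=cam("side"); g=cv2.cvtColor(c["image"],cv2.COLOR_RGB2GRAY); np.set_printoptions(linewidth=200)
print(g[190:201,320:338])
E
```

```text
shift cm [ 0.09 -0.31 -0.  ] turn -0.0 grasp [549.9  45.2 145.9] t 18.65 j6 0.06032103043389717 F [3.4 0.4 1.3] open 0.25028774096978496
[-1.06863627e+02 -7.40329746e-03]
[[ 25  21  25  22  19  17  21  20  22  36  92 158 195 205 205 199 187 161]
 [ 22  20  20  24  26  24  22  17  24  44 110 169 199 206 207 204 195 161]
 [ 27  23  23  22  25  16  23  21  23  48 120 177 201 206 207 205 194 158]
 [ 25  21  21  20  21  20  23  23  25  65 134 187 204 206 207 206 194 156]
 [ 24  15  23  21  22  18  27  29  33  82 150 193 205 207 207 206 196 157]
 [ 18  21  23  25  19  25  48  66  63  87 148 190 204 206 206 206 196 157]
 [ 24  18  18  19  21  32  75 113 118 113 142 183 200 204 205 205 193 155]
 [ 47  29  22  14  22  40  94 147 168 162 155 172 194 199 198 197 187 155]
 [100  55  33  28  30  49 107 160 181 180 167 170 190 194 188 185 180 164]
 [133  89  64  59  67  76 107 143 157 157 156 170 190 194 191 188 185 181]
 [133 108  94  95  99 105 120 135 138 139 143 161 181 188 188 186 182 176]]
```

Emit:
apply_moves --series '[[1,[0,-1,0],0],[1,[0,-2,0],0],[1,[0,-3,0],0],[1,[0,-4,0],0],[1,[0,-5,0],0],[1,[0,-5.7,0],0],[1,[0,-6.1,0],0],[1,[0,-6.1,0],0],[1,[0,-6.1,0],0],[1,[0,-6.1,0],0],[1,[0,-6.1,0],0],[1,[0,-6.1,0],0]]'

```text
t: 20.2
eef_pos: [488.8, 51.3, 316.9]
tcp_rot: [1.659, 1.569, -0.009]
ft_force: [8.3, -0.8, -0.8]
opening: 0.246
```

```bash
python3 - <<'E'
from h import *
p,R,st=T(); print(tof(p+R[:,0]*171),st["ft_force"],st["opening"])
c=cam("side");d=cam("top"); g=cv2.cvtColor(c["image"],cv2.COLOR_RGB2GRAY); np.set_printoptions(linewidth=200)
save(c,"pull_s.png");save(d,"pull_t.png")
print(g[190:206,298:318])
for x in(-134,-138,-142): print(x,"mark",proj(c,[*tow(x,40),105]),"ptr tip/root",proj(c,[*tow(x,36),101]),proj(c,[*tow(x,12),101]))
t=cv2.cvtColor(d["image"],cv2.COLOR_RGB2GRAY)
print(proj(d,[*tow(120,0),16]).round(),t[208:220:1,288:308])
x0,y0=proj(d,[*tow(165,47),16]).astype(int);x1,y1=proj(d,[*tow(60,-47),16]).astype(int);print(x0,y0,x1,y1)
print(t[y0:y1,x0:x1+1][::1])
E
```

```text
[-1.67908466e+02  2.21434559e-02] [ 8.33858908 -0.84758917 -0.83894974] 0.2461713142754946
[[ 23  17  24  25  19  25  18  26  23  21  31  74 108 122 122 125 154 192 211 218]
 [ 14  24  22  18  15  22  13  23  23  21  37  76 110 122 124 126 152 190 208 216]
 [ 27  19  25  26  20  21  25  19  19  26  39  76 112 122 124 125 150 188 207 214]
 [ 18  21  24  17  21  22  20  21  24  24  39  78 112 122 122 124 151 187 206 212]
 [ 22  21  18  18  24  22  16  19  18  27  47  86 114 122 122 124 150 187 205 210]
 [ 24  22  22  23  22  18  22  25  23  25  60  98 120 123 123 127 152 187 205 209]
 [ 18  20  26  24  21  22  13  22  23  30  67 109 129 133 134 142 161 189 207 209]
 [ 18  24  16  19  22  17  20  29  32  39  81 126 153 162 168 173 181 198 208 208]
 [ 21  22  17  20  21  19  29  52  73  63  84 136 173 191 196 201 203 208 210 209]
 [ 23  23  18  18  14  23  44  99 130 111  92 128 170 196 205 208 209 210 207 202]
 [ 43  21  24  15  22  17  59 132 169 156 117 121 160 191 200 199 199 198 191 180]
 [ 88  53  31  28  29  37  78 141 177 172 136 119 153 184 192 186 182 182 177 171]
 [130  90  62
[... 917 characters left out ...]
7 56 55 57 56 53 56 59 53 60 58 53 57 57 53 57 62]
 [54 53 49 49 55 54 50 56 55 54 54 55 55 53 57 53 57 58 50 53]
 [55 50 52 49 50 52 49 47 54 55 52 48 53 53 48 51 51 53 53 53]
 [54 51 50 46 48 53 45 52 52 46 54 54 51 46 51 49 51 50 55 52]
 [46 42 49 48 47 47 44 46 47 52 43 48 50 45 45 52 46 48 50 48]
 [35 35 38 36 39 33 35 29 33 38 39 40 38 39 44 36 41 40 40 39]
 [34 41 38 33 29 34 33 27 35 32 29 26 28 33 30 32 29 29 30 31]
 [38 40 44 36 34 35 28 35 32 29 31 37 28 28 29 29 31 35 34 33]]
308 112 337 152
[[ 77 112 140 ...  49  45  50]
 [ 95 133 141 ...  47  49  47]
 [ 73 113 117 ...  59  66  63]
 ...
 [113 110 111 ... 104 105  87]
 [113 115 108 ... 105 101  90]
 [105 106 111 ... 102 105  87]]
```

The pull reads 61 mm with an 8 N spring load, but the finger hides the pointer in the side view. Grasping along x may also have shifted the slide a couple of mm. I'll first check numerically that the balls reached the tray.

```bash
python3 - <<'E'
from h import *
np.set_printoptions(linewidth=220,threshold=5000)
a=cv2.imread("pics/top0.png",0);b=cv2.imread("pics/pull_t.png",0);s0=cv2.imread("pics/side0.png",0);s1=cv2.imread("pics/pull_s.png",0)
def blobs(a,b,m,th):
    D=cv2.absdiff(cv2.GaussianBlur(a,(3,3),0),cv2.GaussianBlur(b,(3,3),0)); D[m==0]=0
    n,l,st,c=cv2.connectedComponentsWithStats((D>th).astype(np.uint8))
    for i in range(1,n):
        if st[i,4]>3: print(st[i].tolist(),c[i].round(1))
d=cam("top");s=cam("side")
for nm,dd,x,y in(("top",d,a,b),("side",s,s0,s1)):
    for lab,P in(("tray",[(66,47,16),(166,47,16),(166,-47,16),(66,-47,16)]),("hopper",[(-25,28,106),(25,28,106),(25,-28,106),(-25,-28,106)])):
        q=np.array([proj(dd,[*tow(u+2.4,v),z]) for u,v,z in P]).astype(np.int32)
        m=np.zeros_like(x);cv2.fillPoly(m,[q],255);print(nm,lab,q.tolist());blobs(x,y,m,14)
print(b[108:140,302:345])
E
```

```text
top tray [[304, 145], [308, 111], [341, 115], [337, 149]]
[305, 111, 37, 28, 725] [323.  125.6]
[304, 139, 33, 11, 169] [320.8 144.3]
top hopper [[305, 170], [308, 151], [329, 153], [327, 172]]
[305, 153, 24, 20, 353] [316.3 162.5]
side tray [[372, 209], [401, 204], [415, 222], [384, 227]]
[400, 206, 3, 2, 6] [401.  206.5]
[401, 209, 5, 5, 18] [403.  211.3]
side hopper [[348, 192], [364, 189], [371, 200], [354, 202]]
[[132 131 130 135 152 122  40  48  51  46  45  45  40  42  42  47  40  42  53  58  59  69  86  93 107 107 121 138 137 132 136 132 140 148 146 160 166 163 160 158 152 147 138]
 [132 116 121 139 156 108  42  47  48  50  50  45  46  47  48  48  49  46  46  46  42  45  46  45  46  40  41  40  49  60  61  73  84  94 110 124 131 137 133 144 157 148 138]
 [110 117 109 139 147  80  48  45  50  45  47  49  48  47  50  48  51  49  49  48  46  46  43  44  52  47  46  44  49  45  48  48  46  45  45  40  40  39  44  99 148 142 140]
 [ 93 110 111 135 142  64  45  66  94  80  38  45  40  45  42  40  48  42  47  46  47  47  47  50  50  46  50  47  49  47  49  44  45  50  44  48  50  48 
[... 4221 characters left out ...]
 [ 44  50  44  44  41  40  39  42  38  51  64  60  71  85  93 112 108 121 137 141 147 146 150 157 157 172 166 172 181 183 181 181 178 183 164 118 141 166 131 106 108 111 110]
 [ 63  61  59  58  58  51  50  56  50  44  46  41  44  42  43  43  42  41  37  49  58  61  67  89  97 113 110 125 138 147 145 147 147 163 163 143 154 178 151 124 112 108 102]
 [ 94  87  72  69  69  71  70  61  65  58  61  54  56  58  56  51  54  51  47  44  44  38  47  40  45  38  42  37  36  48  63  56  68  96 114 112 120 156 160 133 107 111 104]
 [114 108  90  94  91  95  93  93  95  87  77  71  72  73  68  70  66  68  66  62  58  56  53  57  50  46  47  45  48  43  44  44  45  42  41  41  36  90 146 130 108 112 105]]
```

Six bright spots sit against the tray's far wall, at about (310,112), (319,114), (324,114), (332,115), (322,119) and (329,119), so the balls are in the tray. To get an unhidden check, I'll bring the slide back under control and regrasp with the jaws across y. That doesn't shift the slide, and it leaves the pointer visible from the side.

Emit:
apply_moves --series '[[1,[0,1.5,0],0],[1,[0,3,0],0],[1,[0,4.5,0],0],[1,[0,6.1,0],0],[-0.3,[0,6.1,0],0],[-0.3,[0,6.1,0],0],[-0.3,[0,6.1,0],0],[-0.3,[-3,6.1,0],0],[-0.3,[-6,6.1,0],0],[-0.3,[-6,6.1,0],-0.18],[-0.3,[-6,6.1,0],-0.36],[-0.3,[-6,6.1,0],-0.54],[-0.3,[-6,6.1,0],-0.72],[-0.3,[-6,6.1,0],-0.9],[-0.3,[-6,6.1,0],-1.08],[-0.3,[-6,6.1,0],-1.26],[-0.3,[-6,6.1,0],-1.44],[-0.3,[-6,6.1,0],-1.571],[-0.3,[-6,6.1,0],-1.571],[-0.3,[-6,6.1,0],-1.571]]'

```text
t: 22.9
eef_pos: [549.3, 45.3, 376.6]
tcp_rot: [2.54, 1.571, 2.44]
ft_force: [0.3, 0.3, -0.6]
opening: 0.649
```

```bash
python3 - <<'E'
from h import *
plan(tow(-106,0),145,FY+np.pi/2); print(T()[1].round(2).tolist())
E
```

```text
shift cm [ 6.06 -0.    0.15] turn -0.003 grasp [549.3  45.3 205.6] t 22.9 j6 -1.5077703625304153 F [ 0.3  0.3 -0.6] open 0.6487632907911995
[[-0.0, 0.1, 0.99], [0.0, 0.99, -0.1], [-1.0, 0.0, -0.0]]
```

Emit:
apply_moves --series '[[-0.3,[3,0,0.15],0],[-0.3,[6,0,0.15],0],[-0.3,[6,0,0.15],0],[1,[6,0,0.15],0],[1,[6,0,0.15],0],[1,[6,0,0.15],0],[1,[6,0,0.15],0],[1,[6,0,0.15],0],[1,[6,0,0.15],0]]'

```text
t: 24.02
eef_pos: [551.0, 45.3, 316.9]
tcp_rot: [0.81, 1.57, 0.712]
ft_force: [-1.6, 3.3, 4.7]
opening: 0.247
```

```bash
cat > m.py <<'E'
from h import *
np.set_printoptions(linewidth=220)
p,R,st=T(); print("grasp f",tof(p+R[:,0]*171).round(2),"F",st["ft_force"].round(1),"open",st["opening"])
a=np.mean([cam("side")["image"].astype(float).mean(2) for _ in range(6)],0)
np.save("avg.npy",a)
E
python3 m.py; python3 - <<'E'
import numpy as np; np.set_printoptions(linewidth=220)
a=np.load("avg.npy"); print(a[188:203,320:340].round().astype(int)); print(a[192:203,302:314].round().astype(int))
E
```

```text
grasp f [-105.79    0.21] F [-1.6  3.3  4.7] open 0.24747519274706156
[[ 21  16  18  18  19  19  20  19  50 125 178 193 195 195 190 172 144 123 116 114]
 [ 21  18  14  18  19  18  18  19  54 130 182 195 196 195 190 174 157 137 120 114]
 [ 22  18  20  19  19  18  17  16  53 130 182 196 196 195 193 188 178 152 125 114]
 [ 22  18  19  17  18  21  19  20  57 130 181 196 197 195 195 194 185 155 122 112]
 [ 27  18  19  17  20  18  17  24  61 134 182 195 196 196 196 194 184 151 117 111]
 [ 54  23  18  18  17  17  19  21  65 135 182 196 196 196 196 196 184 151 116 113]
 [ 80  32  20  18  20  19  18  22  63 133 181 196 196 196 196 196 185 151 116 113]
 [ 88  35  19  18  15  16  16  24  65 126 171 189 195 196 196 196 185 150 112 111]
 [ 88  32  18  19  16  17  20  34  76 126 157 176 191 196 195 194 184 149 111 107]
 [ 92  38  18  19  18  20  34  61 100 138 156 166 182 190 190 188 180 155 134 132]
 [113  61  35  32  29  36  60  92 122 150 162 165 177 185 184 181 177 171 172 173]
 [136  94  71  68  67  71  91 115 131 149 167 176 186 192 190 189 189 189 192 193]
 [135 111 102 102 101 102 114 130 138 149 169 179 187 195 196 196 196 197 198 198]
 [129 116 111 113 111 113 122 135 140 146 155 161 173 191 197 197 198 198 198 197]
 [131 118 114 114 113 115 125 137 141 142 142 145 162 186 193 192 190 189 187 183]]
[[124 123 123 123 124 123 122 121 121 121 120 123]
 [123 122 123 123 124 123 123 122 121 121 121 124]
 [124 122 123 123 123 124 126 125 123 121 120 122]
 [123 123 122 123 123 123 125 128 126 123 122 125]
 [122 122 122 123 124 121 119 127 128 128 132 137]
 [124 126 127 130 134 132 119 122 138 152 161 167]
 [149 154 157 160 164 158 132 127 156 178 187 191]
 [179 186 189 191 192 181 146 131 162 186 194 198]
 [194 198 199 200 200 188 150 127 156 178 185 186]
 [192 192 191 191 189 176 138 111 129 148 152 146]
 [172 167 161 156 150 133 103  84  90 100 100  90]]
```

Emit:
apply_moves --series '[[1,[0,0,-1],0],[1,[0,0,-2],0],[1,[0,0,-3],0],[1,[0,0,-4],0],[1,[0,0,-5],0],[1,[0,0,-5],0],[1,[0,0,-5],0]]'

```text
t: 25.2
eef_pos: [502.0, 50.1, 316.9]
tcp_rot: [0.152, 1.567, 0.054]
ft_force: [5.7, 3.6, 0.4]
opening: 0.249
```

```bash
python3 m.py; python3 - <<'E'
import numpy as np; np.set_printoptions(linewidth=220)
a=np.load("avg.npy"); print(a[192:205,302:324].round().astype(int))
E
```

```text
grasp f [-154.4     0.21] F [5.7 3.6 0.4] open 0.24880799964158704
[[ 34  17  18  18  21  21  19  18  23  52  90 118 147 179 197 203 204 205 204 204 204 204]
 [ 33  19  18  19  18  18  18  18  23  56  93 118 146 179 195 201 203 204 204 204 203 204]
 [ 34  21  16  21  20  20  19  16  26  56  94 118 147 178 195 199 202 203 204 204 203 204]
 [ 43  21  17  19  19  18  18  17  25  57  95 121 149 180 194 198 200 202 203 203 203 204]
 [ 60  30  18  19  17  20  19  17  26  63 108 137 161 185 196 198 198 200 202 203 203 203]
 [ 74  37  18  20  20  19  18  16  31  81 134 164 178 193 199 198 198 199 200 202 202 202]
 [ 94  46  21  19  18  18  19  17  38 100 155 179 183 193 200 199 197 197 198 200 199 198]
 [124  68  28  19  16  18  17  18  44 107 161 181 178 186 195 194 191 190 190 190 190 186]
 [152  98  44  25  22  23  22  33  66 118 159 174 169 174 186 185 182 181 181 179 180 179]
 [169 125  75  50  46  45  49  67  97 132 156 166 166 174 185 186 186 188 187 187 188 189]
 [164 134 101  84  80  80  83  99 119 136 152 166 175 185 192 193 194 195 196 196 196 197]
 [140 124 110 105 106 104 106 118 131 138 145 154 166 182 193 197 197 198 198 198 198 198]
 [133 125 114 113 112 112 114 124 136 141 141 143 150 166 184 195 197 196 194 191 191 190]]
```

At 48.6 mm of pull the pointer shows clearly at (314.15,199.5) in the side view. That leaves 10.3 mm by the side view and about 13.5 mm by the top view. I go 12 mm more and compare again.

Emit:
apply_moves --series '[[1,[0,0,-0.4],0],[1,[0,0,-0.8],0],[1,[0,0,-1.2],0],[1,[0,0,-1.2],0],[1,[0,0,-1.2],0],[1,[0,0,-1.2],0]]'

```text
t: 26.25
eef_pos: [490.3, 51.2, 316.9]
tcp_rot: [0.142, 1.567, 0.044]
ft_force: [7.4, 3.8, -2.1]
opening: 0.247
```

```bash
python3 m.py; python3 - <<'E'
from h import *; np.set_printoptions(linewidth=220)
a=np.load("avg.npy"); print(a[192:205,298:320].round().astype(int))
d=cam("top");save(d,"top_end.png");g=d["image"].mean(2);print(g[208:220,286:304].round().astype(int))
E
```

```text
grasp f [-166.1     0.21] F [ 7.4  3.8 -2.1] open 0.24746439249107063
[[ 26  16  20  16  17  20  17  16  30  73 110 121 121 120 121 124 146 179 197 203 204 204]
 [ 28  19  19  16  21  19  20  17  32  80 119 128 124 121 120 124 146 178 195 201 203 204]
 [ 31  18  20  20  18  19  19  19  37  91 136 146 133 122 121 122 147 178 195 199 201 203]
 [ 34  18  18  18  17  18  18  18  34  92 145 162 147 127 122 125 147 179 194 198 200 202]
 [ 49  24  18  16  20  15  18  19  31  83 138 163 155 139 134 137 154 181 195 198 198 200]
 [ 69  29  18  19  21  20  19  18  26  66 115 143 153 158 163 166 173 188 197 198 198 199]
 [ 82  35  17  19  19  19  17  17  24  58  98 126 153 178 189 191 193 197 200 199 196 197]
 [105  45  18  19  19  15  19  18  29  58  94 117 146 180 195 198 199 199 197 193 191 190]
 [133  69  27  17  17  18  18  30  55  77  98 115 138 170 190 194 192 190 185 182 182 181]
 [157 101  47  27  26  30  33  57  86 104 115 132 149 170 187 188 181 180 179 182 186 189]
 [166 121  76  60  59  64  70  88 111 123 137 158 172 182 191 192 188 187 188 191 194 196]
 [152 123  99  92  93  97 102 114 130 137 148 168 181 190 195 196 196 196 197 197 198 198]
 [135 121 110 108 109 109 111 123 135 141 147 156 168 184 194 197 198 198 198 198 198 196]]
[[56 63 54 59 57 58 63 55 61 60 59 64 61 62 61 59 58 61]
 [57 58 60 56 54 52 60 60 55 60 58 58 60 59 62 60 56 58]
 [56 56 59 54 58 57 59 61 57 58 58 56 54 58 55 57 53 58]
 [53 54 49 55 54 51 54 59 51 53 58 55 51 50 54 54 57 57]
 [49 55 53 54 52 49 51 49 48 50 59 52 54 50 53 52 51 52]
 [50 51 49 54 47 48 53 52 56 48 48 46 50 53 49 54 49 55]
 [47 47 48 47 50 48 48 42 50 48 47 47 46 49 52 56 44 50]
 [45 50 48 46 44 45 47 47 44 45 48 46 51 48 49 46 50 48]
 [40 41 42 43 36 35 40 37 36 31 42 38 44 43 44 45 39 35]
 [40 37 35 35 35 32 33 30 30 34 31 29 30 27 33 27 30 31]
 [40 43 40 38 41 35 33 34 27 24 33 21 33 32 29 34 31 31]
 [43 40 36 42 38 39 37 38 28 30 31 27 26 33 30 29 29 32]]
```

The pixel values match the shifted pointer profile laid over the post. The pointer is about 1.5 mm past the mark by the side view and about 1.7 mm short by the top view, so well inside ±5 mm. I run a last check of the cup and bystanders, then hand in.

```bash
python3 - <<'E'
from h import *
def L(f):
    b=cv2.imread(f);h=cv2.cvtColor(b,cv2.COLOR_BGR2HSV)
    m=cv2.morphologyEx((h[...,1]<70).astype(np.uint8)*255,cv2.MORPH_OPEN,np.ones((3,3)))
    return [(x,y,w,k) for x,y,w,k in map(cv2.boundingRect,cv2.findContours(m,0,1)[0]) if 190<x<460 and 130<y<260 and w*k>80]
print(L("pics/top0.png"));print(L("pics/top_end.png"))
a,b=[cv2.cvtColor(cv2.imread(f),cv2.COLOR_BGR2HSV) for f in("pics/top0.png","pics/top_end.png")]
for h in(a,b): ys,xs=np.where((h[...,1]>200)&((h[...,0]<5)|(h[...,0]>175))&(h[...,2]>100)); print("driver",xs.mean(),ys.mean(),len(xs))
t0=cv2.imread("pics/pull_t.png",0);t1=cv2.imread("pics/top_end.png",0)
print("tray change",np.abs(t0[108:132,308:338].astype(int)-t1[108:132,308:338]).mean())
s=monitor.state();print(s["t"],s["qvel"].round(4))
print(job.job_done())
E
```

```text
[(423, 218, 19, 21), (210, 217, 33, 43), (442, 173, 20, 19), (202, 169, 19, 18), (227, 142, 20, 22), (414, 141, 22, 24)]
[(272, 220, 57, 17), (423, 219, 19, 20), (339, 209, 11, 31), (219, 189, 27, 41), (442, 173, 20, 19), (202, 169, 20, 19), (227, 142, 20, 22), (414, 141, 22, 24)]
driver 435.168458781362 292.5017921146953 279
driver 434.87577639751555 292.2888198757764 322
tray change 2.3541666666666665
26.6 [ 0.0008  0.0005 -0.0015 -0.     -0.0008 -0.0001]
the job is handed in; nothing more can be done
None
```

I handed the job in at 26.6 s of the 72 s allowed, with the gripper still holding the slide close to the mark; no verdict was reported.

**What I did:** The moves can't tilt the tool, so I gripped the cup near its spout and tipped it by pressing its floor on the hopper's far rim. I then set it back on the bench and pulled the slide by its knob. I regrasped the knob once with the jaws across the feeder. This let the slide go shut briefly after the balls had already run out, and left the pointer visible to the side camera.

**Last checks:**
- **Balls:** all six were seen in the hopper on the shut gate. Later I read six in the tray from pixel values only, because my picture views were used up. The tray looked the same at the end.
- **Cup:** it was seen upright, empty and free. Its outline in the last picture was unchanged.
- **Bystanders:** the jar, spools, oiler, V-block and screwdriver were within about a pixel of where they started.
- **Slide:** the arm was still, the jaws were closed on the 24 mm knob, and the spring load was about 7 N.

**Where the checks disagreed:** the side view puts the pointer about 1–2 mm past the mark, and the top view puts it about 2 mm short. I set it between the two, which should be inside the 5 mm limit. The feeder also measured 2–3 mm off my first position for it, so I aimed by the measured gap between pointer and mark instead.

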